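# Clip the vibration pickup into its holder and bring its stylus onto the test bearing

## Task

Take the pen-shaped vibration pickup out of its rest tray and press it down into both spring clips of the holder beside the test spindle until it snaps fully home, stylus towards the bearing and still clear of it. Then slide it forward in the clips until its spring stylus bears on the bearing's outer ring, pressed in about half of its 5 mm travel and never driven to the end of it, and let go. Do not force the clips, and leave the other things on the bench where they are.

Things in the scene. Friction and masses are not known exactly. Their poses are not given: they have to be found in the camera images.
- pickup: Pen-shaped vibration pickup, plain aluminium rod, 0.13 to 0.20 kg. Origin on its axis; own +x points along it to the stylus. Barrel 22 mm diameter from x = -75 to +70 mm, dark nose cone to +84, dark connector stub back to -89. Starts level in the rest tray, axis 40.5 mm above the table; grip it from above across the barrel at its origin, between the tray's ribs.
- pickup_tip (a point): Tip of the free stylus, 100 mm ahead of the pickup's origin on its axis (fixed to the barrel: it does not move back with the stylus). The stylus is a steel pin of 5 mm diameter with a round end. Axes as the pickup.
- stylus (a joint): How far the stylus is pushed back into the pickup, m: 0 = free, 0.005 = end of its travel. Its spring takes 0.7 N to start moving and 0.7 N more per mm: about 2.5 N at half travel, 4.2 N at the end.
- holder: Pickup holder (fixed) beside the test spindle: steel block, aluminium pillar and a rail with two spring clips, 135 mm high over its underside (origin; 20 mm above the table). Same axes as seat. Between the clips, for x = -33 to +33 mm, the space beside and under the barrel is free down to 30 mm below the seat line. The clips are spoilt by more than about 40 N.
- seat (a point): Middle of the seat line, where the pickup's axis lies when fully home; 120 mm over the holder's underside, 140 mm above the table. +x level along the line towards the bearing, +z up. With the pickup's origin at x = -10 mm its stylus is clear of the bearing.
- clip_front (a point): Seat line at the clip nearer the bearing (x = +40 mm from seat). A clip is 12 mm long: two sprung leaves flared at the top (15 mm above the seat line), lips 14 mm apart 8 mm above the line, a V seat below. The barrel meets the lips with its axis about 19 mm above the line; opening both clips takes 12 to 22 N, then it drops home on the V and stops hard. One clip may snap before the other.
- clip_rear (a point): Seat line at the clip farther from the bearing (x = -40 mm from seat), same as the other. Sliding the seated barrel along the line takes a steady 5 to 10 N. The bearing under test (outer ring 52 mm diameter, spindle at right angles, same height) stands ahead: the near side of its ring crosses the line 96 to 108 mm from seat; it differs each time, so feel for it.
- rest: Rest tray (fixed), grey plastic, 176 x 70 mm, rim 10 mm high, floor 6 mm thick, two notched ribs 12 mm thick at x = -45 and +45 mm (own x along the pickup), their tops 37 mm above the table. Origin at the centre of its underside, on the table.
- bearing_a: Loose ball bearing lying flat, 52 mm diameter, 16 mm high; origin under its centre. To be left alone.
- bearing_b: Loose ball bearing lying flat, 62 mm diameter, 17 mm high; origin under its centre. To be left alone.
- arbor: Steel spare arbor standing on its 44 mm flange, 54 mm high; origin under its centre. To be left alone.
- thermos: Dark steel drinking flask, 64 mm diameter, 200 mm high; origin under its centre. To be left alone.
- oil: Small white oil bottle, 40 mm diameter, 100 mm high; origin under its centre. To be left alone.
- caliper: Digital caliper lying flat, 210 mm long, 12 mm high; origin under its centre. To be left alone.
- cup: Steel cup, 64 mm diameter, 70 mm high; origin under its centre. To be left alone.
Not all that is in view belongs to the job. Several things have the shape of the pickup; the one meant has the colours described above.

How it is judged (in metres and radians):
On the way, in this order (a step that is already met when the one before it is completed fails the run):
1. The pickup is snapped home in both clips with its stylus still free (z of pickup in the frame of seat between -0.0018 and 0.0018 m and y of pickup in the frame of seat between -0.002 and 0.002 m and x of pickup in the frame of seat between -0.02 and 0.02 m and angle between the x axis of pickup and the x axis of seat, either way round below 0.04 rad and value of joint stylus below 0.0004 m), for 0.1 s.
2. The stylus, with the pickup still home in the clips, is pressed 1.2 to 3.8 mm in (z of pickup in the frame of seat between -0.0018 and 0.0018 m and y of pickup in the frame of seat between -0.002 and 0.002 m and x of pickup in the frame of seat between -0.02 and 0.02 m and angle between the x axis of pickup and the x axis of seat, either way round below 0.04 rad and value of joint stylus between 0.0012 and 0.0038 m), for 0.2 s.
At the end, for the whole second after the job is handed in: The pickup lies fully home in both clips (axis within 1.8 mm of the seat in height, 2 mm sideways, 0.04 rad, within 20 mm of the seat's middle lengthwise), its stylus is pressed in 1.2 to 3.8 mm against the bearing, and it is released and at rest (all of step 2 and contact force between pickup and the fingers below 0.05 N and linear speed of pickup below 0.01 m/s); the robot touches nothing.
It fails at once if The stylus is driven to the end of its travel (more than 4.7 mm) (value of joint stylus above 0.0047 m).
It fails at once if The clips and holder are forced: more than 45 N between pickup and holder (contact force between pickup and holder above 45 N).
It fails at once if Another thing on the bench is moved by more than 30 mm (distance of any of bearing_a, bearing_b, arbor, thermos, oil, caliper, cup from where it was at the start of the episode above 0.03 m).
It also fails if it takes over 67 s, if anything falls off the work surface, if the arm or the gripper's body presses on something with over 40 N, if the wrist force passes 120 N, or if a joint passes its speed limit or range.

## Robot

A 6-joint arm with a two-finger parallel gripper is mounted at the origin on the work surface. World frame = base frame: x ahead of the robot, y to its left, z up, the work surface at z = 0. Lengths are in mm, angles in degrees, forces in N, time in s.
With the tool pointing down it reaches from about 300 to 850 mm from the base axis. Payload 4.2 kg.
Tool frame: the origin (TCP) lies midway between the tips of the shut fingers; the grasp point (between the pads) lies 19 mm behind it; z points along the fingers, y is the line along which they close (so a half turn about z gives the same grasp; the last joint's range is limited). The gripper opens to 91 mm and grips with 3 to 60 N. Pads are 32 mm wide; open, the fingers measure 118 mm over their backs; the gripper's body (76 mm by 178 mm) begins 60 mm behind the grasp point.
Start: joints at [75.287, 18.312, 89.639, -0, 72.044, -1.146], TCP at [134.892, 558.97, 213.976] pointing down, gripper open.
Joint ranges: [-177.97, 177.97], [-48.28, 115.42], [12.27, 149.76], [-77.06, 257.06], [2.81, 150.46], [-146.56, 146.56]. Speed limits (degrees/s): [147.25, 147.25, 180, 180, 180, 180].

## Interface

Orientations are given as [roll, pitch, yaw] about the fixed x, y, z axes, in that order (R = Rz(yaw) Ry(pitch) Rx(roll)).
In Python, from workcell import env gives the robot as it stands.
- The arm moves only by the shell command python3 -m jog 'ROWS' [FORCE]. ROWS is a JSON object of lists of equal length, an entry for each row: "jaw": the finger opening in mm, from 0 to 91.2; "slide": the shift along the tool's x, y, z in units of 30 mm (1.0 is 30 mm), a list of three; "spin": the turn about the tool's z in units of 8 degrees (1.0 is 8 degrees). In form: {"jaw": [jaw, ...], "slide": [[dx, dy, dz], ...], "spin": [spin, ...]}. A call has 1 to 10 rows; each row shifts and turns the commanded pose from where the row before left it, along the tool's axes as they then stand; what a row does not reach is not made up. A row lasts 1/10 s, in which the tool goes at most 50 mm and 8.59 degrees, less where a joint would pass 70% of its speed; a pose out of reach is approached as far as the arm can. A call is refused whole if a number of a shift passes 1 or a number of a turn 1, either way. A call with a gripper value outside its range is refused whole. The fingers move at their own pace and stop on an object; FORCE is the grip in N (left out, the last holds). Time passes only in rows, so rows that do not move let the fingers close. It gives the time, the measured TCP pose, the force, the opening and the grip force at its end, in the units of the state.
- env.state(): the state, without advancing time (a new reading comes with each control period).
- env.grab_frame(name): name is "side" or "top"; returns the picture (384x512x3 uint8, red, green, blue); there is no depth.
- env.camera_model(name): a dict with "fx", "fy", "cx", "cy" (pixels), "camera_from_world" (4x4, takes a point from world to camera coordinates). Camera axes: x right, y up, looking along -z (the intrinsics and any distortion apply to the point x, -y, -z); pixel columns grow to the right and rows downward; lengths in mm; the calibration is good to about 2 mm. A picture is of the moment at which its call begins. camera_model takes no time and is no camera call.
- env.job_done(): hands the job in; it is judged then, once.
The state is a dict: "time_s": time; "qpos": joint angles; "qvel": joint speeds; "effort": joint torques, N m; "ee_pos": TCP position; "ee_rot": TCP orientation; "force": force on the tool from outside, world axes, zero at the start; "torque": the same for the moment, N m; "gripper_width": finger opening in mm; "gripper_force": force on a finger pad.
Only numpy, scipy, OpenCV 4.12 (cv2) and the standard library are available. Lean on these libraries where they do the work, as an engineer would, in place of code of your own. Each camera call takes 0.05 s, during which the arm holds its last target. There are 200 camera calls.

## Working session

There is one attempt and no reset: what is moved stays moved. The work goes in short steps, Python scripts to look and compute and a shell command to move; the robot and the scene stay as the last step left them, time stands still between calls to the robot, and variables do not carry over. Pictures are saved under pics/ and viewed, at most 10 in all, crops included, and the job is handed in when it is done.

```bash
mkdir -p pics; ls
python3 - <<'E'
from workcell import env
import cv2,numpy as np
for n in("top","side"):
    im=env.grab_frame(n); cv2.imwrite(f"pics/{n}0.png",im[:,:,::-1])
    c=env.camera_model(n); print(n,{k:(np.round(v,3).tolist()) if not isinstance(v,str) else v for k,v in c.items()})
s=env.state(); print(s)
a=cv2.imread("pics/top0.png");b=cv2.imread("pics/side0.png")
E
```

```text
pics
top {'fx': 433.496, 'fy': 433.496, 'cx': 250.693, 'cy': 191.633, 'camera_from_world': [[0.0, -1.0, -0.001, 31.322], [0.994, 0.0, 0.11, -453.804], [-0.11, -0.001, 0.994, -1220.99], [0.0, 0.0, 0.0, 1.0]]}
side {'fx': 370.99, 'fy': 370.99, 'cx': 256.261, 'cy': 188.162, 'camera_from_world': [[0.914, -0.406, -0.002, -402.889], [0.234, 0.522, 0.82, -234.216], [-0.332, -0.75, 0.572, -1099.409], [0.0, 0.0, 0.0, 1.0]]}
{'time_s': 0.1, 'qpos': array([ 7.52878427e+01,  1.83467986e+01,  8.96977079e+01, -1.27426568e-03,
        7.20448541e+01, -1.14662770e+00]), 'qvel': array([ 0.05480029, -0.0614836 , -0.24468499, -0.08201489, -0.02992481,
       -0.02650587]), 'effort': array([-5.94870053e-04, -4.13334632e+01, -2.32510275e+01,  7.28288549e-02,
        4.20979725e-02, -4.00749173e-05]), 'ee_pos': array([134.77066949, 558.5256996 , 213.22776118]), 'ee_rot': array([-1.79910633e+02, -5.76852705e-04,  1.66434864e+02]), 'force': array([ 1.00636948, -0.86851228, -0.78812694]), 'torque': array([0.04148097, 0.00195745, 0.03878308]), 'gripper_force': 0.0, 'gripper_width': 91.01591140704042}
```

View pics/top0.png

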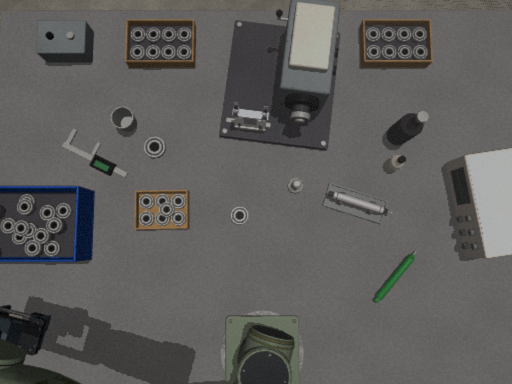

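View pics/side0.png

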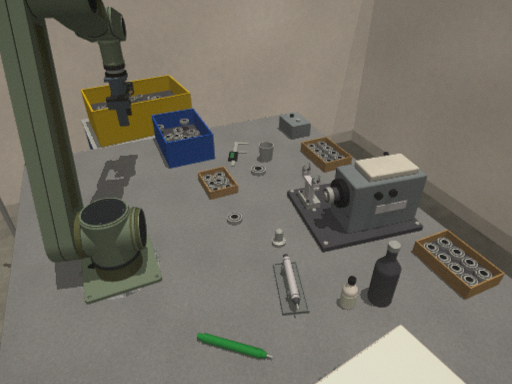

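The top view shows the silver rod in the grey tray at (358,202) and a green pen-like rod at (395,277). The holder is at (249,118), with the spindle bearing on its right at (300,115). Candidates are the silver rod at (358,202) and the green rod at (395,277). The aluminium rod with dark ends, lying in the tray, fits the description, so I'll confirm it in one enlarged crop.

Run:
```python
import cv2,numpy as np
a=cv2.imread("pics/top0.png");b=cv2.imread("pics/side0.png")
r=lambda im,x,y,w,h,s:cv2.resize(im[y:y+h,x:x+w],None,fx=s,fy=s,interpolation=cv2.INTER_CUBIC)
t1=r(a,318,175,80,60,5);t2=r(a,220,95,100,60,4)
s1=r(b,265,245,60,75,4);s2=r(b,290,155,80,75,4)
C=np.zeros((600,800,3),np.uint8)
for im,x,y in((t1,0,0),(t2,400,0),(s1,0,300),(s2,400,300)): C[y:y+im.shape[0],x:x+im.shape[1]]=im
cv2.imwrite("pics/crop.png",C)
```

```text
(no output)
```

View pics/crop.png

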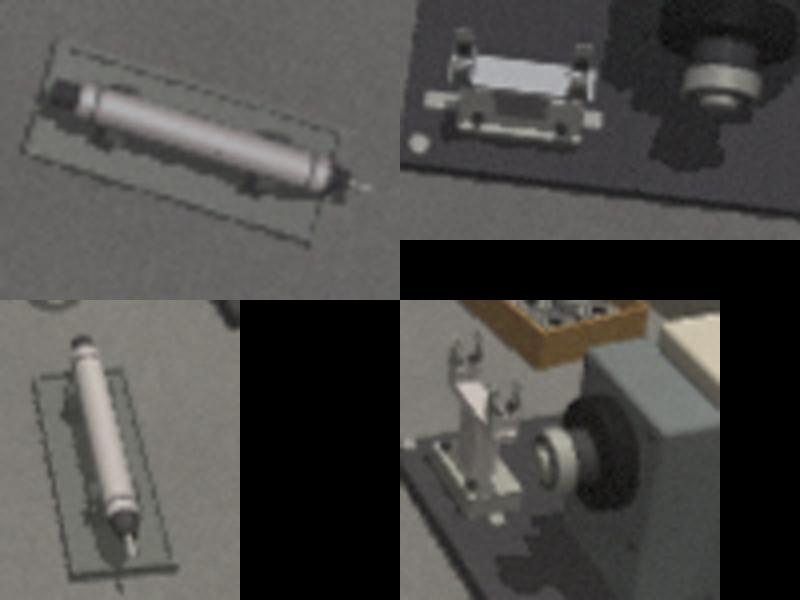

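The top crop (5x) confirms it: aluminium rod, dark connector at left (331,194), dark nose and thin stylus at right (392,213), with the ribs showing under the barrel. In the holder crop, the rail is the bright strip near (352–367,109–119), with the clip leaves at both ends. Next I measure the pickup by mask in both views and enlarge the holder.

```bash
cat > h.py <<'E'
from workcell import env
import cv2,numpy as np
def cam(n):
    c=env.camera_model(n); T=np.array(c["camera_from_world"]); return c,T[:3,:3],T[:3,3]
def proj(n,p):
    c,R,t=cam(n); q=R@np.asarray(p,float)+t
    return np.array([c["cx"]+c["fx"]*q[0]/-q[2], c["cy"]-c["fy"]*q[1]/-q[2]])
def ray(n,uv):
    c,R,t=cam(n); d=R.T@np.array([(uv[0]-c["cx"])/c["fx"],-(uv[1]-c["cy"])/c["fy"],-1]); return -R.T@t,d/np.linalg.norm(d)
def plane(n,uv,z):
    o,d=ray(n,uv); return o+d*(z-o[2])/d[2]
def tri(a,b):
    (o1,d1),(o2,d2)=ray("top",a),ray("side",b)
    s=np.linalg.lstsq(np.c_[d1,-d2],o2-o1,rcond=None)[0]
    p,q=o1+s[0]*d1,o2+s[1]*d2; return (p+q)/2,np.linalg.norm(p-q)
def rod(img,box,thr):
    x,y,w,h=box; g=cv2.cvtColor(img[y:y+h,x:x+w],cv2.COLOR_BGR2GRAY)
    m=(g>thr).astype(np.uint8); n,l,st,_=cv2.connectedComponentsWithStats(m)
    k=1+np.argmax(st[1:,4]); ys,xs=np.nonzero(l==k); P=np.c_[xs+x,ys+y].astype(float)
    c=P.mean(0); U,S,V=np.linalg.svd(P-c); v=V[0]; s=(P-c)@v; v2=V[1]; w=(P-c)@v2
    lo,hi=np.percentile(s,[.7,99.3]); mid=(w.max()+w.min())/2*0
    return c+v*lo,c+v*hi,len(P),np.ptp(w)
E
python3 - <<'E'
from h import *
a=cv2.imread("pics/top0.png");b=cv2.imread("pics/side0.png")
A=rod(a,(318,175,80,60),118);B=rod(b,(265,245,60,75),125)
print(A,B)
A=sorted(A[:2],key=lambda p:p[0]);B=sorted(B[:2],key=lambda p:p[1])
P=[tri(A[i],B[i]) for i in(0,1)]; print(P,np.linalg.norm(P[1][0]-P[0][0]))
Q=[plane("top",A[i],40.5)for i in(0,1)]; print(Q,np.linalg.norm(Q[1]-Q[0]))
Q=[plane("side",B[i],40.5)for i in(0,1)]; print(Q,np.linalg.norm(Q[1]-Q[0]))
def r(im,x,y,w,h,s):
    o=cv2.resize(im[y:y+h,x:x+w],None,fx=s,fy=s,interpolation=cv2.INTER_CUBIC)
    for i in range(0,w,5): cv2.putText(o,str(x+i),(i*s,8),0,.3,(0,255,255),1) if i%10==0 else 0; cv2.line(o,(i*s,10),(i*s,14),(0,255,255),1)
    for j in range(0,h,5): cv2.putText(o,str(y+j),(0,j*s+4),0,.3,(0,255,255),1)
    return o
C=np.zeros((600,800,3),np.uint8)
t=r(a,222,98,54,40,9.0.__int__() if 0 else 9);s=r(b,296,160,31,58,10)
C[:t.shape[0],:t.shape[1]]=t; C[:s.shape[0],490:490+s.shape[1]]=s
cv2.imwrite("pics/hold.png",C)
E
```

```text
(array([334.41050369, 193.74149193]), array([382.49510461, 209.48842373]), 286, np.float64(5.85211851200644)) (array([307.5853363 , 244.28559939]), array([286.79378785, 292.39576397]), 919, np.float64(51.59881106489705))
[(array([ 470.34902961, -211.3701291 ,   88.32596164]), np.float64(64.39639761041293)), (array([ 390.24653464, -330.35456203,   62.87960342]), np.float64(20.30481203820501))] 145.6750566384309
[array([ 446.07880295, -206.11646533,   40.5       ]), array([ 401.35379258, -340.9775524 ,   40.5       ])] 142.08391660858734
[array([ 531.54699172, -177.64283282,   40.5       ]), array([ 389.61536622, -312.33608863,   40.5       ])] 195.67028256771405
```

View pics/hold.png

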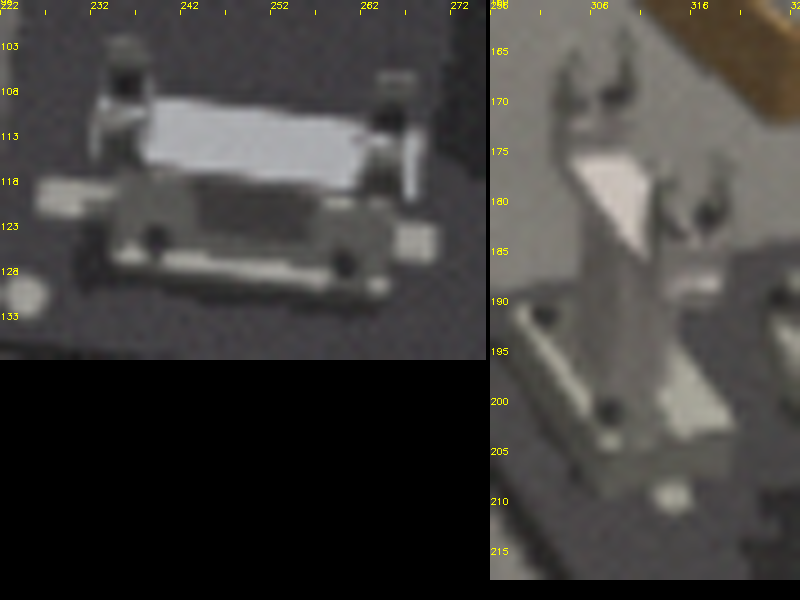

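In the enlargement, the rail's top is a bright strip with top-view corners (238.7,108.9), (262,111.1), (238.1,116.3) and (261.4,119.1). The far leaf tips are at about (236.2,102.2) and (266.2,106.3) in the top view, and (308.2,163) and (319,175) in the side view. The near leaf tips in the side view are at (302.8,165) and (313.5,176.5).

Run:
```python
from h import *
np.set_printoptions(precision=1,suppress=True)
a=cv2.imread("pics/top0.png");b=cv2.imread("pics/side0.png")
A=rod(a,(318,175,80,60),118)
A=sorted(A[:2],key=lambda p:p[0])
for th in(140,155,170):
    B=rod(b,(275,252,35,60),th); print(B[2:],B[0],B[1]);B=sorted(B[:2],key=lambda p:p[1])
    P=[tri(A[i],B[i]) for i in(0,1)]; print(P,np.linalg.norm(P[1][0]-P[0][0]))
print("top plane",[plane("top",A[i],40.5)for i in(0,1)])
print("leaf far rear",tri((236.2,102.2),(308.2,163)),"front",tri((266.2,106.3),(319,175)))
print("near leaf by side z155",plane("side",(302.8,165),155),plane("side",(313.5,176.5),155))
print("far  leaf by side z155",plane("side",(308.2,163),155),plane("side",(319,175),155))
print("far  leaf by top z155",plane("top",(236.2,102.2),155),plane("top",(266.2,106.3),155))
for z in (110,):
  R=[plane("top",p,z) for p in((238.7,108.9),(262,111.1),(238.1,116.3),(261.4,119.1))]; print(R,np.mean(R,0))
print("rail corner tri",tri((238.7,108.9),(310.5,175.5)),tri((238.1,116.3),(304.5,175.5)))
```

```text
(253, np.float64(6.735214320293191)) [286.3 257.1] [295.2 296.4]
[(array([ 445. , -204.7,   47.3]), np.float64(0.8011249496223997)), (array([ 400.3, -338.3,   48.5]), np.float64(0.9829203617573353))] 140.955797427295
(186, np.float64(5.326772744268573)) [286.2 257. ] [294.5 292.8]
[(array([ 444.9, -204.6,   47.6]), np.float64(0.9841400947612339)), (array([ 399.5, -335. ,   59.3]), np.float64(1.2456958907611484))] 138.62882980290246
(143, np.float64(4.426134645830668)) [287.1 260. ] [294.5 292.1]
[(array([ 446.5, -206.8,   37. ]), np.float64(0.008882968155497556)), (array([ 399.5, -334.5,   61.4]), np.float64(0.9706333158347591))] 138.19649770178287
top plane [array([ 446.1, -206.1,   40.5]), array([ 401.4, -341. ,   40.5])]
leaf far rear (array([673.1,  70.5, 155.9]), np.float64(6.095892083989353)) front (array([664.5,  -9.2, 155. ]), np.float64(1.3675539924963125))
near leaf by side z155 [646.7  67.8 155. ] [642.5  -9.6 155. ]
far  leaf by side z155 [670.4  71.8 155. ] [663.8  -9.2 155. ]
far  leaf by top z155 [676.3  69.4 155. ] [665.2  -9.5 155. ]
[array([672. ,  64.1, 110. ]), array([665.9,   0.4, 110. ]), array([651.3,  65.7, 110. ]), array([643.4,   2.1, 110. ])] [658.2  33.1 110. ]
rail corner tri (array([675.9,  63.1, 106.3]), np.float64(5.624627731303148)) (array([652.9,  64.8, 111.6]), np.float64(4.251568285101271))
```

```bash
python3 -m jog '{"jaw":[91,91,91,91,91,91,91,91,91,91],"slide":[[-1,-0.75,0],[-1,-0.75,0],[-1,-0.75,0],[-1,-0.75,0],[-1,-0.75,0],[-1,-0.75,0],[-1,-0.75,0],[-1,-0.75,0],[-1,-0.75,0],[-1,-0.75,0]],"spin":[0,0,0,0,0,0,0,0,0,0]}'
python3 -m jog '{"jaw":[91,91,91,91,91,91,91,91,91,91],"slide":[[0,0,0],[0,0,0],[0,0,0],[0,0,0],[0,0,0],[0,0,0],[0,0,0],[0,0,0],[0,0,0],[0,0,0]],"spin":[1,1,1,1,1,1,1,1,1,1]}'
python3 -m jog '{"jaw":[91,91,91,91],"slide":[[0,0,0],[0,0,0],[0,0,0],[0,0,0]],"spin":[1,0.84,0,0]}'
```

```text
time_s: 1.1
ee_pos: [374.3, 268.4, 213.7]
ee_rot: [-180.0, -0.0, 166.4]
force: [1.2, 0.3, -0.3]
gripper_width: 91.2
gripper_force: 0.0
time_s: 2.1
ee_pos: [373.5, 269.7, 213.6]
ee_rot: [-180.0, 0.0, 86.1]
force: [0.4, -0.6, 0.3]
gripper_width: 90.9
gripper_force: 0.0
time_s: 2.5
ee_pos: [373.6, 269.7, 213.7]
ee_rot: [-180.0, 0.0, 71.9]
force: [0.5, 0.0, -0.1]
gripper_width: 91.0
gripper_force: 0.0
```

```bash
python3 -m jog '{"jaw":[91,91,91,91,91,91,91,91,91,91],"slide":[[-1,0.43,0],[-1,0.43,0],[-1,0.43,0],[-1,0.43,0],[-1,0.43,0],[-1,0.43,0],[-1,0.43,0],[-1,0.43,0],[-1,0.43,0],[-1,0.43,0]],"spin":[0,0,0,0,0,0,0,0,0,0]}'
python3 -m jog '{"jaw":[91,91,91,91,91,91,91,91,91],"slide":[[-1,0.43,0],[-1,0.43,0],[-1,0.43,0],[-1,0.43,0],[-1,0.43,0],[-1,0.43,0],[-0.7,0.37,0],[0,0,0],[0,0,0]],"spin":[0,0,0,0,0,0,0,0,0]}'
python3 -m jog '{"jaw":[91,91,91,91,91,91],"slide":[[0,0,1],[0,0,1],[0,0,1],[0,0,0.8],[0,0,0],[0,0,0]],"spin":[0,0,0,0,0,0]}'
python3 - <<'E'
from h import *
a=env.grab_frame("top")[:,:,::-1];b=env.grab_frame("side")[:,:,::-1]
cv2.imwrite("pics/t1.png",np.hstack([cv2.resize(a[155:255,310:410],None,fx=4,fy=4,interpolation=2),cv2.resize(b[215:315,245:345],None,fx=4,fy=4,interpolation=2)]))
s=env.state();print(s["ee_pos"],s["ee_rot"])
E
```

```text
time_s: 3.5
ee_pos: [401.9, -56.8, 214.0]
ee_rot: [180.0, -0.0, 71.8]
force: [0.4, 0.7, -0.0]
gripper_width: 91.1
gripper_force: 0.0
time_s: 4.4
ee_pos: [422.7, -273.8, 213.5]
ee_rot: [-179.9, -0.1, 71.7]
force: [0.5, -0.0, 0.3]
gripper_width: 91.1
gripper_force: 0.0
time_s: 5.0
ee_pos: [423.2, -273.3, 100.4]
ee_rot: [-180.0, -0.0, 71.8]
force: [-0.0, -1.3, 0.3]
gripper_width: 91.2
gripper_force: 0.0
[ 424.06627297 -274.19147943  101.49594409] [1.79837029e+02 3.53452732e-02 7.17641197e+01]
```

View pics/t1.png

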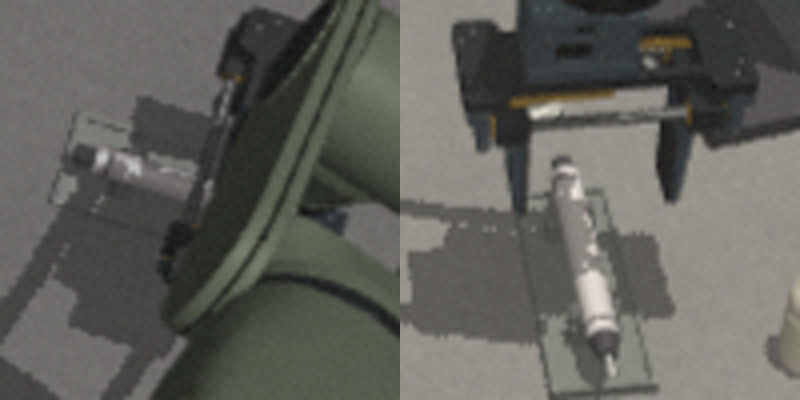

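The left half shows the gripper over the tray, with the fingers straddling the barrel crosswise. In the right half (side view), the fingertips are on both sides of the barrel's middle, in line with it. I'll descend and grip.

```bash
python3 -m jog '{"jaw":[91,91,91,91,91,91],"slide":[[0,0,0.8],[0,0,0.8],[0,0,0.7],[0,0,0.32],[0,0,0],[0,0,0]],"spin":[0,0,0,0,0,0]}' 10
python3 -m jog '{"jaw":[60,40,20,10,10,10,10,10,10,10],"slide":[[0,0,0],[0,0,0],[0,0,0],[0,0,0],[0,0,0],[0,0,0],[0,0,0],[0,0,0],[0,0,0],[0,0,0]],"spin":[0,0,0,0,0,0,0,0,0,0]}' 10
```

```text
time_s: 5.7
ee_pos: [423.9, -274.6, 22.4]
ee_rot: [179.9, 0.0, 71.7]
force: [-1.0, 0.2, 0.5]
gripper_width: 90.8
gripper_force: 0.0
time_s: 6.7
ee_pos: [421.5, -273.5, 21.1]
ee_rot: [-179.8, -0.0, 71.8]
force: [-4.1, 0.1, 3.1]
gripper_width: 22.0
gripper_force: 10.0
```

```bash
python3 -m jog '{"jaw":[10,10,10,10],"slide":[[0,0,0],[0,0,0],[0,0,0],[0,0,0]],"spin":[0,0,0,0]}' 60
python3 -m jog '{"jaw":[10,10,10,10,10,10,10,10,10],"slide":[[0,0,-0.3],[0,0,-0.5],[0,0,-0.8],[0,0,-0.9],[0,0,-1],[0,0,-1],[0,0,-0.8],[0,0,-0.4],[0,0,0]],"spin":[0,0,0,0,0,0,0,0,0]}'
python3 -m jog '{"jaw":[10,10,10,10,10,10,10,10,10,10],"slide":[[1,-0.33,0],[1,-0.33,0],[1,-0.33,0],[1,-0.33,0],[1,-0.33,0],[1,-0.33,0],[1,-0.33,0],[1,-0.33,0],[1,-0.33,0],[1,-0.33,0]],"spin":[0,0,0,0,0,0,-0.4,-0.4,-0.4,-0.33]}'
python3 -m jog '{"jaw":[10,10,10,10,10,10],"slide":[[0.1,0.7,0],[0.1,0.9,0],[0.1,0.9,0],[0.1,0.5,0],[0,0,0],[0,0,0]],"spin":[0,0,0,0,0,0]}'
python3 - <<'E'
from h import *
for n in("top","side"): cv2.imwrite(f"pics/{n}2.png",env.grab_frame(n)[:,:,::-1])
s=env.state();print(s["ee_pos"],s["ee_rot"],s["force"],s["gripper_width"],s["time_s"])
a=cv2.imread("pics/top2.png");b=cv2.imread("pics/side2.png")
cv2.imwrite("pics/v2.png",np.hstack([cv2.resize(a[70:220,195:335],(560,600),interpolation=2)[:,:400],cv2.resize(b[130:250,250:330],(400,600),interpolation=2)]))
E
```

```text
time_s: 7.1
ee_pos: [421.6, -273.5, 21.1]
ee_rot: [-179.8, -0.0, 71.8]
force: [-5.6, 1.2, 3.6]
gripper_width: 21.1
gripper_force: 60.0
time_s: 8.0
ee_pos: [424.3, -274.7, 194.0]
ee_rot: [179.7, 0.0, 71.7]
force: [0.1, 0.2, -2.6]
gripper_width: 21.2
gripper_force: 60.0
time_s: 9.0
ee_pos: [411.8, 42.5, 190.8]
ee_rot: [-179.9, -0.0, 84.1]
force: [0.4, -0.5, -2.7]
gripper_width: 21.1
gripper_force: 60.0
time_s: 9.6
ee_pos: [502.1, 43.6, 190.8]
ee_rot: [-179.8, 0.0, 83.9]
force: [-0.2, 0.6, -1.8]
gripper_width: 21.0
gripper_force: 60.0
[501.9394964   43.55149037 191.58723757] [-1.79872373e+02  1.16532900e-02  8.39484321e+01] [-0.63058936 -0.25345823 -1.07496786] 20.794200568659114 9.7
```

View pics/v2.png

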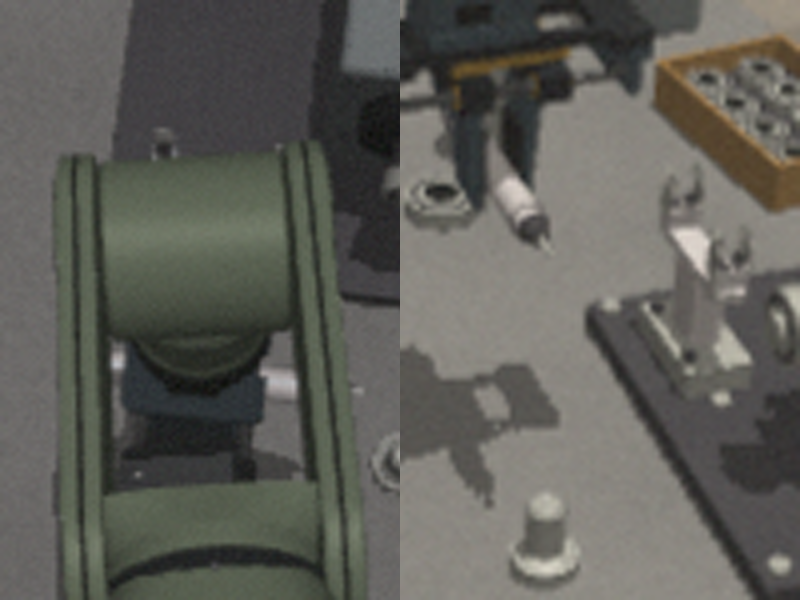

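The left crop (top view) shows the arm hiding the grip, with the stylus tip at (285,167). The right crop (side view) shows the barrel held level with its tip at about (280,180.6), and the holder clear of it.

Run:
```python
from h import *
np.set_printoptions(precision=1,suppress=True)
print("tip tri",tri((285,167),(280,180.6)),"expected", 501.9-100*np.cos(np.radians(83.95)),43.55-100*np.sin(np.radians(83.95)),210)
print(plane("top",(285,167),210),plane("side",(280,180.6),210))
b=cv2.imread("pics/side2.png")
o=cv2.resize(b[158:218,298:332],None,fx=10,fy=10,interpolation=2)
a=cv2.imread("pics/top0.png"); t=cv2.resize(a[98:138,225:271],None,fx=10,fy=10,interpolation=2)
E=cv2.createCLAHE(3,(4,4))
C=np.zeros((600,800,3),np.uint8);C[:600,:340]=o;C[:400,340:800]=t
C[:]=np.clip(C.astype(float)*1.3,0,255)
for i in range(0,34,2): cv2.line(C,(i*10,590),(i*10,599),(0,255,255) if i%10 else (0,0,255),1)
for i in range(0,60,2): cv2.line(C,(0,i*10),(8,i*10),(0,255,255) if i%10 else (0,0,255),1)
cv2.imwrite("pics/hold2.png",C)
```

```text
tip tri (array([495. , -53.5, 205.9]), np.float64(0.0011674786469460855)) expected 491.360369256612 -55.893029840170456 210
[494.3 -53.2 210. ] [492.1 -58.9 210. ]
```

View pics/hold2.png

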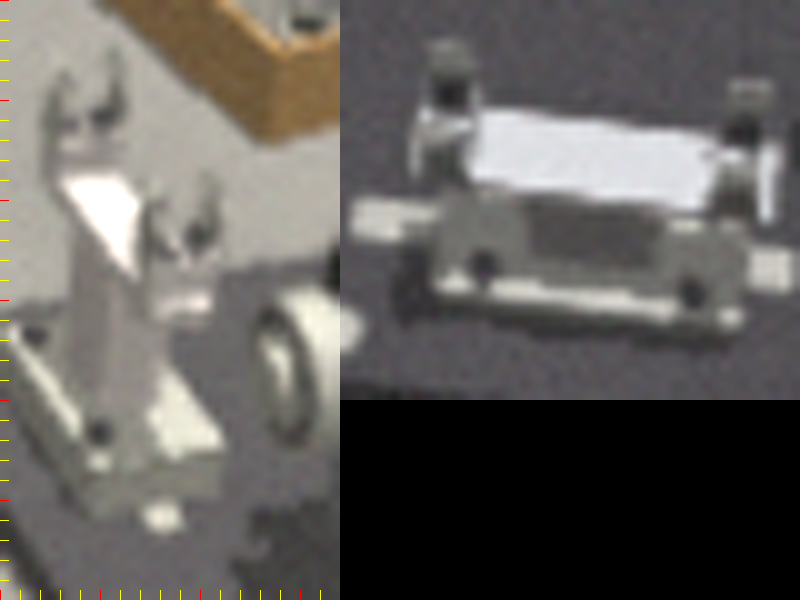

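```bash
python3 -m jog '{"jaw":[10,10,10,10,10,10,10,10,10],"slide":[[0.1,0.7,0],[0.1,0.9,0],[0.1,0.9,0],[0.1,0.9,0],[0.05,0.9,0],[0,0.8,0],[0,0,0.5],[0,0,0.5],[0,0,0]],"spin":[0,0,0,0,0,0,0,0,0]}'
python3 - <<'E'
from h import *
np.set_printoptions(precision=1,suppress=True)
for n in("top","side"): cv2.imwrite(f"pics/{n}3.png",env.grab_frame(n)[:,:,::-1])
s=env.state();print(s["ee_pos"],s["ee_rot"],s["force"],s["gripper_width"],s["time_s"])
a=cv2.imread("pics/top3.png");b=cv2.imread("pics/side3.png")
cv2.imwrite("pics/v3.png",np.hstack([cv2.resize(a[80:140,225:305],(480,360),interpolation=2),cv2.resize(b[145:205,292:337],(270,360),interpolation=2)]))
print("rear",plane("side",(306.5,164.5),155),"front",plane("side",(316.2,176.7),155))
E
```

```text
time_s: 10.6
ee_pos: [654.6, 40.7, 159.9]
ee_rot: [-179.7, 0.0, 83.9]
force: [-0.5, 0.4, -2.0]
gripper_width: 21.0
gripper_force: 60.0
[656.3  40.9 162.5] [-180.    -0.    83.9] [ 0.3 -0.4 -1.6] 20.99568083283133 10.7
rear [660.   65.5 155. ] front [649.9 -14.2 155. ]
```

View pics/v3.png

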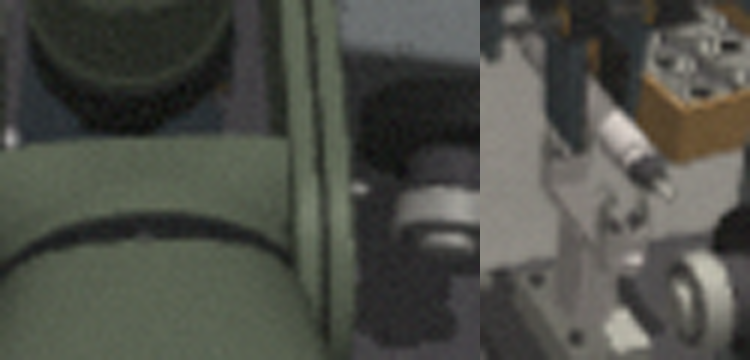

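Run:
```python
from h import *
np.set_printoptions(precision=2,suppress=True)
o=np.array([655.8,40.9,181]);u=-np.array([np.cos(np.radians(83.9)),np.sin(np.radians(83.9)),0])
print("tip pred",proj("top",o+100*u),proj("side",o+100*u),"seen (285,111.2) (324,177.5)")
for k,s in(("front",50),("rear",-30)):
    p=o+s*u; p[2]=155; print(k,p,"axis@155 side px",proj("side",p))
    for d in(-11.5,11.5): q=p+d*np.array([-u[1],u[0],0]); print("   leaf",d,proj("side",q),proj("top",q))
print("seen leaf tips side: rear (303.5,165.5)(309.5,163.5) front (313.5,177.5)(319,176); top far rear (236,102.5) front (266,106.5)")
print("bearing near", plane("top",(291.2,113),140))
```

```text
tip pred [285.69 110.8 ] [323.07 177.14] seen (285,111.2) (324,177.5)
front [650.49  -8.82 155.  ] axis@155 side px [315.47 175.84]
   leaf -11.5 [312.27 176.43] [265.51 116.  ]
   leaf 11.5 [318.65 175.25] [266.4  107.52]
rear [658.99  70.73 155.  ] axis@155 side px [305.48 163.84]
   leaf -11.5 [302.42 164.38] [235.19 112.84]
   leaf 11.5 [308.53 163.31] [236.16 104.38]
seen leaf tips side: rear (303.5,165.5)(309.5,163.5) front (313.5,177.5)(319,176); top far rear (236,102.5) front (266,106.5)
bearing near [651.58 -76.5  140.  ]
```

The left crop (top view) shows the stylus tip at (285,111), short of the bearing's edge at (291,113). In the right crop (side view), the tip is at (324,177.5) with the barrel in line above both clips. Predicted and seen leaf positions agree to about 1 px. I'll trim +1 mm and 0.5 degrees, then descend while feeling.

```bash
python3 -m jog '{"jaw":[10,10,10,10,10],"slide":[[0,0.03,0],[0,0,0.3],[0,0,0.3],[0,0,0],[0,0,0]],"spin":[0.06,0,0,0,0]}'
python3 -m jog '{"jaw":[10,10,10,10],"slide":[[0,0,0.05],[0,0,0.05],[0,0,0],[0,0,0]],"spin":[0,0,0,0]}'
python3 -m jog '{"jaw":[10,10,10,10],"slide":[[0,0,0.05],[0,0,0.05],[0,0,0],[0,0,0]],"spin":[0,0,0,0]}'
```

```text
time_s: 11.2
ee_pos: [657.8, 40.8, 144.0]
ee_rot: [-180.0, 0.0, 83.5]
force: [-0.0, -0.1, -2.2]
gripper_width: 21.0
gripper_force: 60.0
time_s: 11.6
ee_pos: [658.1, 40.9, 141.5]
ee_rot: [180.0, -0.0, 83.5]
force: [1.4, 0.1, -0.4]
gripper_width: 21.2
gripper_force: 60.0
time_s: 12.0
ee_pos: [658.4, 40.8, 138.8]
ee_rot: [179.9, -0.0, 83.5]
force: [2.6, -0.6, 1.8]
gripper_width: 21.3
gripper_force: 60.0
```

```bash
python3 -m jog '{"jaw":[10,10,10],"slide":[[0,0.04,0],[0,0,0],[0,0,0]],"spin":[0,0,0]}'
python3 -m jog '{"jaw":[10,10,10],"slide":[[0,0,0.03],[0,0,0.03],[0,0,0]],"spin":[0,0,0]}'
python3 -m jog '{"jaw":[10,10,10],"slide":[[0,0,0.03],[0,0,0.03],[0,0,0]],"spin":[0,0,0]}'; python3 -c "
from h import *
print(env.state()['torque'])"
```

```text
time_s: 12.3
ee_pos: [659.1, 40.7, 138.6]
ee_rot: [180.0, -0.0, 83.5]
force: [2.4, -0.9, 3.9]
gripper_width: 20.9
gripper_force: 60.0
time_s: 12.6
ee_pos: [659.1, 40.7, 137.1]
ee_rot: [180.0, -0.0, 83.5]
force: [1.5, -0.1, 6.3]
gripper_width: 21.0
gripper_force: 60.0
time_s: 12.9
ee_pos: [659.5, 40.7, 136.2]
ee_rot: [179.9, -0.0, 83.5]
force: [0.1, 0.7, 8.1]
gripper_width: 20.7
gripper_force: 60.0
[-0.17978405  0.0066463  -0.09648967]
```

```bash
for i in 1; do python3 -m jog '{"jaw":[10,10,10],"slide":[[0,0,0.035],[0,0,0.035],[0,0,0]],"spin":[0,0,0]}'; python3 -m jog '{"jaw":[10,10,10],"slide":[[0,0,0.035],[0,0,0.035],[0,0,0]],"spin":[0,0,0]}'; done; python3 -c "
from h import *
print(env.state()['torque'])"
```

```text
time_s: 13.2
ee_pos: [659.8, 40.7, 135.1]
ee_rot: [179.8, -0.0, 83.5]
force: [-0.9, -0.1, 11.8]
gripper_width: 21.0
gripper_force: 60.0
time_s: 13.5
ee_pos: [659.7, 40.7, 132.8]
ee_rot: [179.8, -0.0, 83.5]
force: [-0.4, -0.1, 10.5]
gripper_width: 21.0
gripper_force: 60.0
[-0.1811266   0.02226901 -0.03068163]
```

```bash
python3 -m jog '{"jaw":[10,10,10],"slide":[[0,0,0.035],[0,0,0.035],[0,0,0]],"spin":[0,0,0]}'; python3 -m jog '{"jaw":[10,10,10],"slide":[[0,0,0.035],[0,0,0.035],[0,0,0]],"spin":[0,0,0]}';python3 -m jog '{"jaw":[10,10,10],"slide":[[0,0,0.035],[0,0,0.035],[0,0,0]],"spin":[0,0,0]}';  python3 -c "
from h import *
print(env.state()['torque'])"
```

```text
time_s: 13.8
ee_pos: [659.1, 40.7, 129.0]
ee_rot: [180.0, -0.0, 83.5]
force: [0.4, 0.9, 4.2]
gripper_width: 21.1
gripper_force: 60.0
time_s: 14.1
ee_pos: [658.5, 40.7, 125.0]
ee_rot: [-179.9, 0.0, 83.5]
force: [1.8, 0.1, -2.2]
gripper_width: 20.9
gripper_force: 60.0
time_s: 14.4
ee_pos: [658.5, 40.6, 123.0]
ee_rot: [-179.9, 0.0, 83.5]
force: [1.0, -0.1, -5.0]
gripper_width: 20.7
gripper_force: 60.0
[-0.1347097  -0.30507107 -0.08113112]
```

```bash
python3 -m jog '{"jaw":[10,10,10],"slide":[[0,0,0.03],[0,0,0],[0,0,0]],"spin":[0,0,0]}'; python3 -m jog '{"jaw":[10,10,10],"slide":[[0,0,0.03],[0,0,0],[0,0,0]],"spin":[0,0,0]}';python3 -m jog '{"jaw":[10,10,10],"slide":[[0,0,0.02],[0,0,0],[0,0,0]],"spin":[0,0,0]}';  python3 -c "
from h import *
print(env.state()['torque'])"
```

```text
time_s: 14.7
ee_pos: [658.7, 40.6, 122.7]
ee_rot: [-179.9, 0.0, 83.5]
force: [1.4, -0.1, -6.2]
gripper_width: 21.0
gripper_force: 60.0
time_s: 15.0
ee_pos: [658.9, 40.7, 122.4]
ee_rot: [-180.0, -0.0, 83.5]
force: [1.7, -0.5, -4.4]
gripper_width: 21.2
gripper_force: 60.0
time_s: 15.3
ee_pos: [659.1, 40.7, 122.1]
ee_rot: [180.0, -0.0, 83.5]
force: [1.1, -0.9, -1.8]
gripper_width: 21.2
gripper_force: 60.0
[-0.15475211 -0.07171293 -0.02045182]
```

```bash
python3 -m jog '{"jaw":[10,10,10],"slide":[[0,0,0.035],[0,0,0.0],[0,0,0]],"spin":[0,0,0]}'; python3 -m jog '{"jaw":[10,10,10],"slide":[[0,0,0.035],[0,0,0.0],[0,0,0]],"spin":[0,0,0]}';python3 -m jog '{"jaw":[10,10,10],"slide":[[0,0,0.035],[0,0,0],[0,0,0]],"spin":[0,0,0]}';  python3 - <<'E'
from h import *
print(env.state()['torque'])
b=env.grab_frame("side")[:,:,::-1];a=env.grab_frame("top")[:,:,::-1]
cv2.imwrite("pics/v4.png",np.hstack([cv2.resize(a[80:140,225:305],(400,300),interpolation=2),cv2.resize(b[150:210,292:352],(400,400),interpolation=2)[:300]]))
E
```

```text
time_s: 15.6
ee_pos: [659.3, 40.7, 121.9]
ee_rot: [179.9, -0.0, 83.5]
force: [-1.3, -0.4, 4.9]
gripper_width: 21.1
gripper_force: 60.0
time_s: 15.9
ee_pos: [659.4, 40.7, 121.8]
ee_rot: [179.9, -0.0, 83.5]
force: [-2.4, -1.4, 7.8]
gripper_width: 20.8
gripper_force: 60.0
time_s: 16.2
ee_pos: [659.5, 40.7, 121.7]
ee_rot: [179.8, -0.0, 83.4]
force: [-3.0, -0.5, 14.3]
gripper_width: 21.0
gripper_force: 60.0
[-0.23601538  0.74243446 -0.25551403]
```

View pics/v4.png

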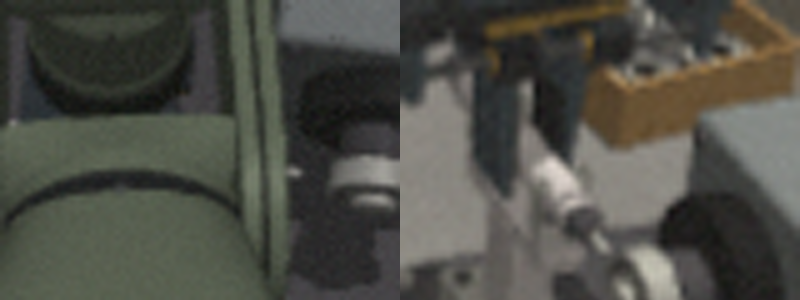

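The barrel now lies low in both clips. In the top crop the tip is at (283.6,114) and the bearing's edge at (291,114), so the stylus is clear. The stop at z = 121.7 is hard, and the force rose to 14 N without further movement. Next I ease the downward push and slide forward (tool −x) while feeling.

```bash
python3 -m jog '{"jaw":[10,10,10],"slide":[[0,0,-0.04],[0,0,0],[0,0,0]],"spin":[0,0,0]}'; python3 -m jog '{"jaw":[10,10,10],"slide":[[-0.03,0,0],[-0.03,0,0],[0,0,0]],"spin":[0,0,0]}';python3 -m jog '{"jaw":[10,10,10],"slide":[[-0.03,0,0],[-0.03,0,0],[0,0,0]],"spin":[0,0,0]}'; python3 -m jog '{"jaw":[10,10,10],"slide":[[-0.03,0,0],[-0.03,0,0],[0,0,0]],"spin":[0,0,0]}'
```

```text
time_s: 16.6
ee_pos: [659.5, 40.7, 121.8]
ee_rot: [179.9, -0.0, 83.5]
force: [-2.7, -0.6, 8.8]
gripper_width: 21.3
gripper_force: 60.0
time_s: 16.9
ee_pos: [659.5, 40.7, 121.8]
ee_rot: [179.9, -0.2, 83.4]
force: [-1.7, 4.0, 8.0]
gripper_width: 20.9
gripper_force: 60.0
time_s: 17.2
ee_pos: [659.5, 40.7, 121.7]
ee_rot: [179.9, -0.4, 83.4]
force: [0.1, 8.0, 6.8]
gripper_width: 20.8
gripper_force: 60.0
time_s: 17.5
ee_pos: [659.4, 39.8, 121.7]
ee_rot: [179.9, -0.5, 83.4]
force: [-1.0, 9.8, 7.1]
gripper_width: 20.9
gripper_force: 60.0
```

```bash
python3 -m jog '{"jaw":[10,10,10],"slide":[[-0.03,0,0],[-0.03,0,0],[0,0,0]],"spin":[0,0,0]}';python3 -m jog '{"jaw":[10,10,10],"slide":[[-0.03,0,0],[-0.03,0,0],[0,0,0]],"spin":[0,0,0]}' ; python3 -m jog '{"jaw":[10,10],"slide":[[-0.03,0,0],[0,0,0]],"spin":[0,0]}';python3 -m jog '{"jaw":[10,10],"slide":[[-0.03,0,0],[0,0,0]],"spin":[0,0]}'
```

```text
time_s: 17.8
ee_pos: [659.2, 38.2, 121.7]
ee_rot: [179.9, -0.5, 83.4]
force: [-0.9, 10.6, 7.7]
gripper_width: 20.9
gripper_force: 60.0
time_s: 18.1
ee_pos: [658.9, 36.5, 121.7]
ee_rot: [179.9, -0.5, 83.4]
force: [-0.6, 10.7, 7.5]
gripper_width: 21.1
gripper_force: 60.0
time_s: 18.3
ee_pos: [658.8, 35.6, 121.7]
ee_rot: [179.9, -0.5, 83.4]
force: [-0.8, 12.9, 7.7]
gripper_width: 20.9
gripper_force: 60.0
time_s: 18.5
ee_pos: [658.7, 34.7, 121.7]
ee_rot: [179.9, -0.5, 83.4]
force: [-0.8, 10.7, 6.8]
gripper_width: 20.7
gripper_force: 60.0
```

```bash
python3 -m jog '{"jaw":[10,10],"slide":[[-0.03,0,0],[0,0,0]],"spin":[0,0]}' | grep -E "pos|force: \["; python3 -m jog '{"jaw":[10,10],"slide":[[-0.03,0,0],[0,0,0]],"spin":[0,0]}'| grep -E "pos|force: \[";python3 -m jog '{"jaw":[10,10],"slide":[[-0.03,0,0],[0,0,0]],"spin":[0,0]}'| grep -E "pos|force: \["
```

```text
ee_pos: [658.6, 33.8, 121.7]
force: [-0.7, 12.3, 7.4]
ee_pos: [658.5, 32.9, 121.7]
force: [-0.5, 10.5, 6.7]
ee_pos: [658.3, 32.0, 121.7]
force: [-0.3, 12.2, 6.3]
```

Run:
```python
from h import *
f=[];
for i in range(4):
    a=env.grab_frame("top"); s=env.state(); f.append(s["force"][1])
print(f,s["ee_pos"],s["time_s"])
o=cv2.resize(a[100:124,268:300,::-1],None,fx=20,fy=20,interpolation=2)
cv2.imwrite("pics/v5.png",np.clip(o*1.3,0,255).astype(np.uint8))
```

```text
[np.float64(11.07297082921511), np.float64(10.508638371593424), np.float64(11.41299770861687), np.float64(11.027517446390565)] [658.37851373  32.04115201 121.71397742] 19.3
```

View pics/v5.png

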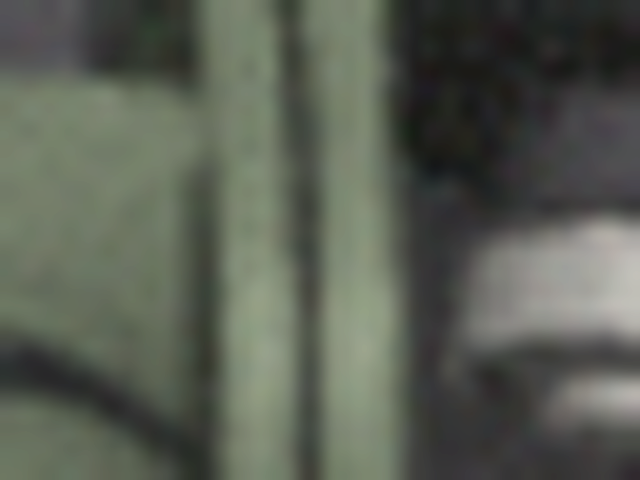

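The crop shows the arm edge at 288 px hiding the tip and the bearing's edge at 291.5 px. By dead reckoning about 9 mm remains. The force baseline is 11.0 N averaged, with no contact yet.

```bash
cat > m.py <<'E'
from workcell import env
import numpy as np
L=[]
for i in range(5): env.grab_frame("top"); s=env.state(); L.append([*s["ee_pos"],*s["force"]])
print(np.round(np.mean(L,0),2),round(s["time_s"],2))
E
python3 -m jog '{"jaw":[10,10],"slide":[[-0.03,0,0],[-0.03,0,0]],"spin":[0,0]}' >/dev/null; python3 m.py; python3 -m jog '{"jaw":[10,10],"slide":[[-0.03,0,0],[-0.03,0,0]],"spin":[0,0]}'>/dev/null; python3 m.py
```

```text
[658.13  30.24 121.7   -0.99  11.44   7.06] 19.75
[657.91  28.45 121.7   -1.03  11.35   7.36] 20.2
```

```bash
python3 -m jog '{"jaw":[10,10],"slide":[[-0.03,0,0],[0,0,0]],"spin":[0,0]}' >/dev/null; python3 m.py; python3 -m jog '{"jaw":[10,10],"slide":[[-0.03,0,0],[0,0,0]],"spin":[0,0]}'>/dev/null; python3 m.py;python3 -m jog '{"jaw":[10,10],"slide":[[-0.03,0,0],[0,0,0]],"spin":[0,0]}'>/dev/null; python3 m.py
```

```text
[657.81  27.58 121.71  -0.92  11.17   7.21] 20.65
[657.69  26.7  121.69  -1.    11.23   7.8 ] 21.1
[657.58  25.8  121.69  -0.92  10.98   7.14] 21.55
```

```bash
python3 -m jog '{"jaw":[10,10],"slide":[[-0.03,0,0],[0,0,0]],"spin":[0,0]}' >/dev/null; python3 m.py; python3 -m jog '{"jaw":[10,10],"slide":[[-0.03,0,0],[0,0,0]],"spin":[0,0]}'>/dev/null; python3 m.py;python3 -m jog '{"jaw":[10,10],"slide":[[-0.03,0,0],[0,0,0]],"spin":[0,0]}'>/dev/null; python3 m.py
```

```text
[657.5   25.17 121.69  -0.87  11.74   6.83] 22.0
[657.41  24.45 121.68  -0.9   12.2    6.75] 22.45
[657.32  23.73 121.68  -0.69  12.24   6.86] 22.9
```

The free travel was 0.89 mm per step. It fell to 0.63 and then 0.72 mm, with the force rising from 11.0 to 12.2 N, so contact came at y ≈ 25.2 and the stylus is in by about 1.5 mm. One more millimetre is needed.

```bash
python3 -m jog '{"jaw":[10,10],"slide":[[-0.021,0,0],[0,0,0]],"spin":[0,0]}' >/dev/null; python3 m.py; python3 -m jog '{"jaw":[10,10],"slide":[[-0.021,0,0],[0,0,0]],"spin":[0,0]}'>/dev/null; python3 m.py
```

```text
[657.27  23.29 121.67  -0.86  13.45   7.43] 23.35
[ 6.5722e+02  2.2790e+01  1.2168e+02 -4.0000e-01  1.3760e+01  6.9200e+00] 23.8
```

The force is 2.6 N above the sliding level, which is about half travel. Next I unload the arm before letting go.

```bash
python3 -m jog '{"jaw":[10,10,10,10],"slide":[[0.05,0,-0.02],[0.05,0,-0.02],[0.03,0,0],[0,0,0]],"spin":[0,0,0,0]}' >/dev/null; python3 m.py; python3 -c "
from workcell import env
s=env.state();print(s['ee_rot'],s['force'],s['torque'])"
```

```text
[ 6.5717e+02  2.2750e+01  1.2170e+02 -2.4000e-01  6.6500e+00  4.6100e+00] 24.45
[179.95203408  -0.20904096  83.42923362] [-0.12923746  6.07779504  4.79653322] [ 1.09238561  0.04808861 -0.34340764]
```

```bash
python3 -m jog '{"jaw":[10,10,10,10],"slide":[[0.05,0,-0.03],[0.04,0,-0.01],[0,0,0],[0,0,0]],"spin":[0,0,0,0]}' >/dev/null; python3 m.py; python3 -m jog '{"jaw":[10,10,10,10],"slide":[[0,0,0],[0,0,0],[0,0,0],[0,0,0]],"spin":[0,0,0,0]}' 5; python3 m.py
```

```text
[657.12  22.81 121.78   2.64  -2.34  -3.78] 25.1
time_s: 25.5
ee_pos: [657.0, 23.5, 122.0]
ee_rot: [-180.0, 0.0, 83.5]
force: [2.5, -2.7, -5.4]
gripper_width: 21.7
gripper_force: 5.0
[656.94  23.6  122.06   2.12  -2.47  -5.34] 25.75
```

```bash
python3 -m jog '{"jaw":[10,10,10],"slide":[[-0.025,0,0.02],[0,0,0],[0,0,0]],"spin":[0,0,0]}' >/dev/null; python3 m.py; python3 -m jog '{"jaw":[24,28,32,38,44,44,44,44],"slide":[[0,0,0],[0,0,0],[0,0,0],[0,0,0],[0,0,0],[0,0,0],[0,0,0],[0,0,0]],"spin":[0,0,0,0,0,0,0,0]}'; python3 m.py
```

```text
[657.    23.59 122.01   0.75   1.54  -1.64] 26.3
time_s: 27.1
ee_pos: [657.0, 22.9, 121.7]
ee_rot: [180.0, -0.0, 83.5]
force: [0.4, -0.1, 1.1]
gripper_width: 43.9
gripper_force: 0.0
[6.5702e+02 2.2900e+01 1.2168e+02 1.3000e-01 2.1000e-01 2.1000e-01] 27.35
```

The fingers are open and the forces are zero. I'll retract straight up, then back, and check by numeric mask only, since my picture views are used up.

```bash
python3 -m jog '{"jaw":[44,44,44,44,44,44,44,44],"slide":[[0,0,-0.3],[0,0,-0.7],[0,0,-1],[0,0,-1],[0,0,-1],[0,0,-1],[0,0,-0.5],[0,0,0]],"spin":[0,0,0,0,0,0,0,0]}'
python3 -m jog '{"jaw":[44,44,44,44,44,44,44,44,44,44],"slide":[[0,-0.5,0],[0,-1,0],[0,-1,0],[0,-1,0],[0,-1,0],[0,-1,0],[0,-1,0],[0,-1,0],[0,-1,0],[0,-0.5,0]],"spin":[0,0,0,0,0,0,0,0,0,0]}'
python3 -m jog '{"jaw":[44,44,44],"slide":[[0,0,0],[0,0,0],[0,0,0]],"spin":[0,0,0]}' >/dev/null
python3 - <<'E'
from h import *
np.set_printoptions(precision=2,suppress=True)
a=np.mean([env.grab_frame("top") for _ in range(4)],0).astype(np.uint8)[:,:,::-1]
cv2.imwrite("pics/t9.png",a)
A=rod(a,(225,95,85,35),118); print(A)
u0=sorted(A[:2],key=lambda p:p[0]); P=[plane("top",p,140) for p in u0]; print(P)
print("origin est from width-mid",(P[0]+P[1])/2)
g=cv2.cvtColor(a,cv2.COLOR_BGR2GRAY)
y=(u0[0][1]+u0[1][1])/2; sl=(u0[1][1]-u0[0][1])/(u0[1][0]-u0[0][0])
print([int(g[int(round(u0[1][1]+sl*(x-u0[1][0]))),x]) for x in range(222,302)])
for s in(-89,-75,70,84,97.5): print(s,proj("top",np.array([656.98,22.9,140])+s*np.array([-.115,-.993,0])))
print(env.state()["time_s"],env.state()["force"])
E
```

```text
time_s: 28.15
ee_pos: [658.2, 22.9, 290.5]
ee_rot: [179.6, -0.1, 83.5]
force: [-0.7, 0.1, -0.3]
gripper_width: 44.1
gripper_force: 0.0
time_s: 29.15
ee_pos: [386.1, 53.6, 286.0]
ee_rot: [-179.9, 0.0, 83.5]
force: [0.7, 0.6, 0.2]
gripper_width: 43.7
gripper_force: 0.0
(array([230.03, 106.81]), array([278.97, 113.2 ]), 290, np.float64(6.078968833369464))
[array([668.53,  86.36, 140.  ]), array([651.03, -43.96, 140.  ])]
origin est from width-mid [659.78  21.2  140.  ]
[64, 63, 58, 81, 165, 182, 176, 117, 127, 168, 180, 180, 179, 179, 178, 179, 177, 179, 179, 180, 177, 176, 178, 179, 179, 180, 179, 176, 178, 177, 178, 178, 177, 176, 178, 176, 177, 176, 175, 175, 176, 176, 177, 176, 171, 172, 174, 173, 174, 175, 174, 175, 169, 170, 135, 142, 168, 172, 109, 62, 55, 55, 58, 86, 129, 107, 91, 133, 93, 82, 97, 108, 115, 122, 127, 104, 108, 124, 132, 143]
-89 [220.67 107.3 ]
-75 [225.89 107.88]
70 [279.97 113.97]
84 [285.21 114.56]
97.5 [290.25 115.13]
29.65 [0.6  0.08 0.08]
```

```bash
python3 -c "
from workcell import env
print(env.job_done())"
```

```text
the job is handed in; nothing more can be done
None
```

The pickup is snapped home in both clips and released, with its stylus bearing on the ring at about 2.5 mm by my force and position readings (at least about 1.6 mm if it crept back as I let go). The job is handed in at about 30 s, but the hand-in returned no verdict.

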